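# Clear the sampler's loading track and push the vial tray home

### The arm

A 6-joint arm with a two-finger parallel gripper is mounted at the origin on a cart in front of the work surface, level with it; the furniture and walls round the work are solid. World frame = base frame: x ahead of the robot, y to its left, z up, the work surface at z = 0. Lengths are in m, angles in rad, forces in N, time in s.
With the tool pointing down it reaches from about 0.35 to 0.975 m from the base axis. Payload 7.1 kg.
Tool frame: the origin (TCP) lies midway between the tips of the shut fingers; the grasp point (between the pads) lies 19 mm behind it; z points along the fingers, y is the line along which they close (so a half turn about z gives the same grasp; the last joint's range is limited). The gripper opens to 88 mm and grips with 3 to 60 N. Pads are 20 mm wide; open, the fingers measure 115 mm over their backs; the gripper's body (75 mm by 178 mm) begins 61 mm behind the grasp point.
Start: joints at [1.329, 0.423, 1.63, -0, 1.089, -0.019], TCP at [0.138, 0.61, 0.223] pointing down, gripper open.
Joint ranges: [-3, 3], [-0.9, 2.11], [0.09, 2.58], [-1.31, 4.45], [0.11, 2.69], [-2.54, 2.54]. Speed limits (rad/s): [2.39, 2.39, 3.01, 3.14, 3.14, 3.14].

### API

Orientations are given as a unit quaternion [w, x, y, z].
In Python, from station import move_pose, movel, movej, command_gripper, wait, inverse_kinematics, read_camera, camera_info, MotionError, job_done, get_time, get_joint_pos, get_qvel, get_effort, get_tcp_pos, get_ee_rot, get_ft_force, get_ft_torque, get_grip_width, get_finger_force gives the robot as it stands. Calls block until the motion is done:
- move_pose(position, orientation): joint-space move of the TCP to a pose.
- movel(position, frame=None, v=0.15, until_force=None): straight line of the TCP; frame=None keeps the orientation; v is the mean speed in m/s. With until_force (N) it stops when the force on the tool has changed by that much, and returns True; else False.
- movej(angles): joint-space move.
- command_gripper(opening): opening from 0.0 (shut) to 1.0 (fully open); the grip force is fixed at half the most; returns when the fingers have stopped.
- wait(seconds).
- inverse_kinematics(position, orientation): joint angles nearest the present ones, or None.
- read_camera(name): name is "scene" or "top" or "wrist"; returns the picture (400x640x3 uint8, red, green, blue); there is no depth.
- camera_info(name): a dict with "intrinsics" (3x3 intrinsics, pixels), "dist" ([k1, k2, p1, p2, k3] as OpenCV has them; the pictures are not rectified), "T" (4x4, takes a point from camera to world coordinates); the wrist camera has in their place "tool_from_camera" (4x4, takes a point from camera to tool coordinates, whose origin is the TCP and whose axes are the flange's). Camera axes: x right, y up, looking along -z (the intrinsics and any distortion apply to the point x, -y, -z); pixel columns grow to the right and rows downward; lengths in m; the calibration is good to about 2 mm. A picture is of the moment at which its call begins: read the wrist's pose just before it. camera_info takes no time and is no camera call.
A pose or a line that the arm cannot do raises MotionError and nothing moves.
- job_done(): hands the job in; it is judged then, once.
Readings, each from a call of its own:
- get_time(): time.
- get_joint_pos(): joint angles.
- get_qvel(): joint speeds.
- get_effort(): joint torques, N m.
- get_tcp_pos(): TCP position.
- get_ee_rot(): TCP orientation.
- get_ft_force(): force on the tool from outside, world axes, zero at the start.
- get_ft_torque(): the same for the moment, N m.
- get_grip_width(): opening from 0.0 (shut) to 1.0 (fully open).
- get_finger_force(): force on a finger pad.
Only numpy, scipy, OpenCV 4.12 (cv2) and the standard library are available. Lean on these libraries where they do the work, as an engineer would, in place of code of your own. Each camera call takes 0.05 s, during which the arm holds its last target. There are 200 camera calls.

### The job

Something has been left standing in the sampler's loading track, between the vial tray and the bridge: either the small carton or the dropper bottle. Lift it out and stand it upright on the worktop beside the track, leaving everything else where it stands. Then push the vial tray along the track, gently enough that none of the three vials topples, until it is fully home against the end stop.

Things in the scene. Friction and masses are not known exactly. Their poses are not given: they have to be found in the camera images.
- track: Fixed loading track across the robot's front: two aluminium rails 12 mm high, 10 wide, 90 apart inside, bare worktop between. Origin: on the worktop, mid-channel. x: along the channel, the way the tray is pushed home (to the robot's right); y: away from the robot; z: up. Rails reach from x = -170 to +190 mm.
- bridge_top (a point): Middle of the top of the grey bridge across the track, 60 mm above the worktop (a disc on it to 65 mm), at x = 140 mm of the track. The bridge is 40 mm long along the track, 120 mm across; underside 50 mm above the worktop; feet 154 mm over all across.
- end_stop (a point): Middle of the end stop's face, 12 mm above the worktop, at x = +170 mm of the track. The stop is 24 mm high and spans the channel.
- tray_push (a point): Middle of the outer face of the loose grey vial tray's push plate (upright, 70 wide, 40 high, 6 mm thick, at the tray's left end), 28 mm above the worktop. x: pushing direction. Tray 110 long, 86 wide, 10 mm thick, 0.3 kg, slides on the worktop with 1 to 5 N; its front edge is 110 mm ahead of this point, so fully home is x = +60 mm of the track. Starts 170 to 205 mm short.
- vial_0_mid (a point): Half-way up a sample vial, 12 mm diameter, 33 mm tall, loose in a 4 mm deep, 14.5 mm wide pocket of the tray, 90 mm ahead of the push plate's outer face, 26 mm to the -y side of the tray's middle; its top is 39 mm above the worktop. z is its axis.
- vial_1_mid (a point): The same for the vial in the middle of the row. All three stay upright at 50 mm/s and topple if the tray is slammed into the stop or jerked.
- vial_2_mid (a point): The same for the vial 26 mm to the +y side of the tray's middle.
- carton_mid (a point): Centre of the closed carton (0.12 kg or so), 50 mm in its x, 66 in its y, 40 tall; 20 mm above its underside. It stands either in the channel between tray and bridge, its 50 mm side roughly along the track and 35 mm or more free before and behind it, or on the worktop beyond the track, at the left.
- dropper_mid (a point): On the axis of the dropper bottle (0.09 kg or so), 35 mm above its underside. Round body 32 mm diameter, straight to about 55 mm, pointed cap up to 98 mm. z is its axis. It stands in whichever of the two places the carton does not.
- tape: Roll of white tape lying flat, 52 mm diameter, 16 mm high, beside the track on the robot's side; leave it alone. Origin: centre of its underside.
- hexkey: Steel hex key lying flat, 94 mm long in its y, 30 mm in its x, 8 mm high, beside the track on the robot's side, to the right; leave it alone. Origin: centre of its underside.
Mind the look-alikes: they are no part of the job. Several things look just like the part that bears dropper_mid: the one meant starts farthest to the robot's left.

How it is judged:
By the outcome, as a careful person would: the job done as asked, in the order asked, and still so for the second after the job is handed in, with the robot touching nothing.
It also fails if it takes over 61 s, if anything falls off the work surface, if the arm or the gripper's body presses on something with over 40 N, if the wrist force passes 120 N, or if a joint passes its speed limit or range.

## Working session

There is one attempt and no reset: what is moved stays moved. The work goes in short steps, each a Python script; the robot and the scene stay as the last script left them, time stands still between calls to the robot, and variables do not carry over. Pictures are saved under pics/ and viewed, at most 10 in all, crops included, and the job is handed in when it is done.

```bash
ls; mkdir -p pics; python3 - <<'E'
from station import *
import cv2
for n in("scene","top"):
    cv2.imwrite(f"pics/{n}0.png",read_camera(n)[:,:,::-1])
    c=camera_info(n);print(n,c["intrinsics"],c["dist"],c["T"])
print(camera_info("wrist"),get_ee_rot(),get_time())
E
```

```text
pics
scene [[419.7229532    0.         314.26918041]
 [  0.         419.7229532  201.94206695]
 [  0.           0.           1.        ]] [-0.05787178  0.          0.          0.          0.        ] [[-0.70049237 -0.48071779  0.52746644  0.96983114]
 [ 0.71365788 -0.47009459  0.51932987  0.55011932]
 [-0.00169199  0.74021719  0.67236571  0.6620744 ]
 [ 0.          0.          0.          1.        ]]
top [[464.45783821   0.         321.0913979 ]
 [  0.         464.45783821 203.29715192]
 [  0.           0.           1.        ]] [-0.03322244  0.          0.          0.          0.        ] [[-0.00770167  0.99525995 -0.09694491  0.3816736 ]
 [-0.99994609 -0.00699004  0.00767803  0.06480443]
 [ 0.00696399  0.09699882  0.99526013  1.09592503]
 [ 0.          0.          0.          1.        ]]
{'intrinsics': array([[296.83931965,   0.        , 319.11658485],
       [  0.        , 296.83931965, 197.80866924],
       [  0.        ,   0.        ,   1.        ]]), 'dist': array([-0.0143044,  0.       ,  0.       ,  0.       ,  0.       ]), 'tool_from_camera': array([[ 7.54564490e-04,  9.65103273e-01,  2.61868485e-01,
         7.13186405e-02],
       [ 9.99999699e-01, -6.81547682e-04, -3.69652597e-04,
         2.51837127e-05],
       [-1.78277072e-04,  2.61868685e-01, -9.65103497e-01,
        -1.63419139e-01],
       [ 0.00000000e+00,  0.00000000e+00,  0.00000000e+00,
         1.00000000e+00]])} [-9.80994767e-05  1.11178691e-01  9.93800189e-01 -6.88717704e-04] 0.1
```

View pics/top0.png

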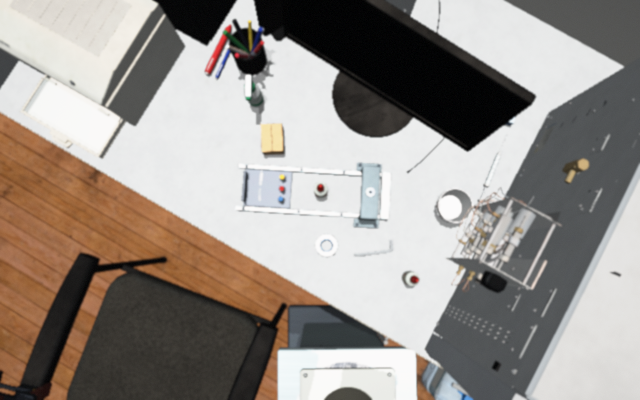

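View pics/scene0.png

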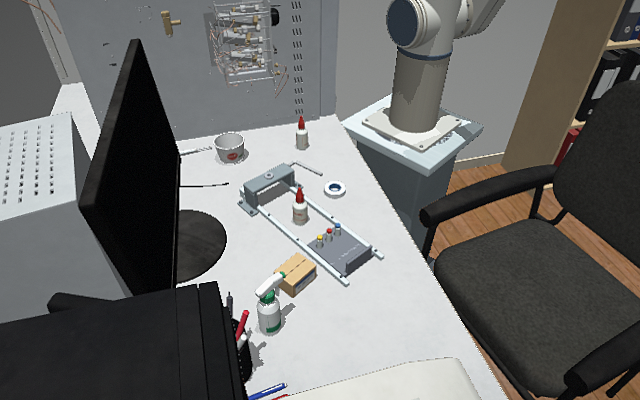

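The top view shows the dropper standing in the channel at about (321,190), between the tray (243-293) and the bridge (370,190). The carton is beyond the track at (272,138), and the look-alike bottle is at (412,279). I'll enlarge this area and cast rays.

```bash
cat > h.py <<'E'
import numpy as np, cv2
from station import *
def ray(n,uv,T=None):
    c=camera_info(n); T=c["T"] if T is None else T
    p=cv2.undistortPoints(np.array([[uv]],float),c["intrinsics"],c["dist"])[0,0]
    return T[:3,3], T[:3,:3]@np.array([p[0],-p[1],-1])
def onz(n,uv,z,T=None):
    o,d=ray(n,uv,T); return o+d*(z-o[2])/d[2]
def proj(n,P,T=None):
    c=camera_info(n); T=c["T"] if T is None else T
    q=T[:3,:3].T@(np.array(P)-T[:3,3]); q=q*[1,-1,-1]
    return cv2.projectPoints(q.reshape(1,3),np.zeros(3),np.zeros(3),c["intrinsics"],c["dist"])[0].ravel()
E
python3 - <<'E'
from h import *
im=cv2.imread("pics/top0.png")
c=im[145:245,225:415]; cv2.imwrite("pics/topc.png",cv2.resize(c,None,fx=4,fy=4,interpolation=cv2.INTER_CUBIC))
im=cv2.imread("pics/scene0.png")
c=im[150:290,230:400]; cv2.imwrite("pics/scenec.png",cv2.resize(c,None,fx=4,fy=4,interpolation=cv2.INTER_CUBIC))
print(proj("top",[0,0,0]),proj("top",get_tcp_pos()))
E
```

```text
[347.38360225 415.75503515] [ 24.38631246 382.45259476]
```

View pics/topc.png

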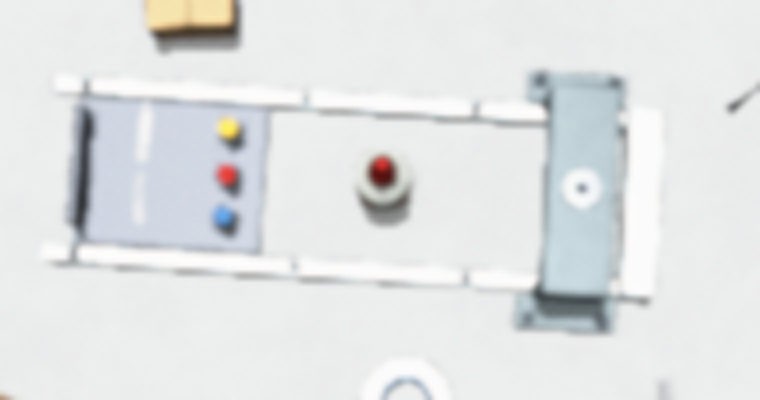

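View pics/scenec.png

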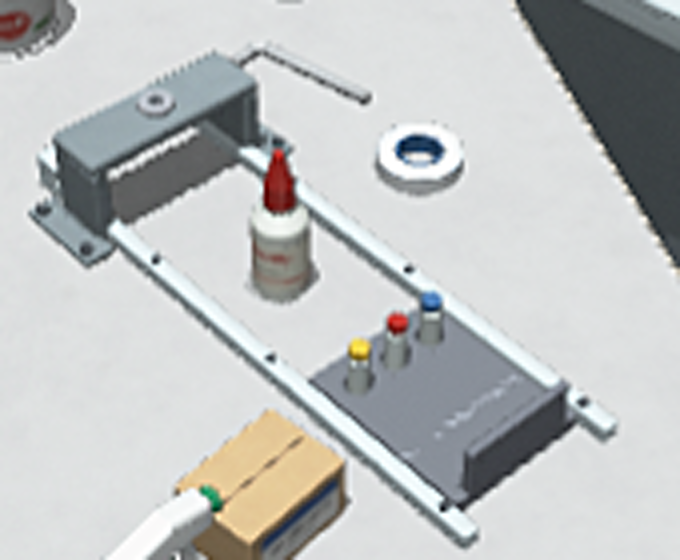

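The crops show the bridge disc at crop pixel (581,188), the vial caps at (229,128), (227,175) and (224,215), and the bottle's red tip near (381,165). In the scene crop the tip is at (279,152) and the bottom of the body at (281,297).

```bash
python3 - <<'E'
from h import *
np.set_printoptions(precision=4,suppress=True)
t=lambda x,y:((x+.5)/4+225-.5,(y+.5)/4+145-.5)
s=lambda x,y:((x+.5)/4+230-.5,(y+.5)/4+150-.5)
for n,p,z in [("disc",(581,188),.065),("farL",(57,84),.012),("farR",(545,113),.012),("nearL",(45,252),.012),("nearR",(535,282),.012),
  ("y",(229,128),.039),("r",(227,175),.039),("b",(224,215),.039),("trF",(270,110),.01),("trN",(262,252),.01),("pltop",(80,110),.048),("pltopN",(70,225),.048),("tape",(405,395),.016),("body",(384,182),.055)]:
    print(n,onz("top",t(*p),z))
for n,p,z in [("disc",(155,101),.065),("y",(359,346),.039),("r",(397,320),.039),("b",(431,298),.039)]:
    print("S",n,onz("scene",s(*p),z))
# tip triangulation
o1,d1=ray("top",t(381,163)); o2,d2=ray("scene",s(279,152))
k=np.linalg.lstsq(np.c_[d1,-d2],o2-o1,rcond=None)[0]
print("tip",o1+k[0]*d1,o2+k[1]*d2)
l,r=s(251,260),s(310,260)
im=cv2.imread("pics/scene0.png")
print("body S", onz("scene",s(281,266),.022))
# hexkey & carton rough
print("hex",onz("top",(355,253),0),onz("top",(391,247),0),onz("top",(391,241),0),"lookalike",onz("top",(412,279),.05),"tape",onz("top",(326,245),.016))
print("carton",[onz("top",p,.04) for p in((261,125),(283,124),(284,153),(263,154))])
E
```

```text
disc [ 0.5076 -0.0525  0.065 ]
farL [0.5781 0.2501 0.012 ]
farR [ 0.5588 -0.0381  0.012 ]
nearL [0.4785 0.2561 0.012 ]
nearR [ 0.4588 -0.0306  0.012 ]
y [0.5469 0.1463 0.039 ]
r [0.5196 0.1475 0.039 ]
b [0.4966 0.1492 0.039 ]
trF [0.562  0.1243 0.01  ]
trN [0.4778 0.1292 0.01  ]
pltop [0.5564 0.2306 0.048 ]
pltopN [0.4905 0.2357 0.048 ]
tape [0.3935 0.0461 0.016 ]
body [0.513  0.0576 0.055 ]
S disc [ 0.5091 -0.0502  0.065 ]
S y [0.5473 0.1484 0.039 ]
S r [0.5205 0.1497 0.039 ]
S b [0.4965 0.1516 0.039 ]
tip [0.518  0.0594 0.0975] [0.5168 0.0607 0.0973]
body S [0.5226 0.0655 0.022 ]
hex [ 0.3706 -0.0224  0.    ] [ 0.3839 -0.1074  0.    ] [ 0.398  -0.1077  0.    ] lookalike [ 0.3121 -0.1451  0.05  ] tape [0.3897 0.0458 0.016 ]
carton [array([0.6683, 0.1949, 0.04  ]), array([0.6703, 0.1438, 0.04  ]), array([0.6018, 0.1414, 0.04  ]), array([0.5998, 0.1899, 0.04  ])]
```

```bash
cat >> h.py <<'E'
from scipy.spatial.transform import Rotation as R
d=np.array([-.068,-.9977,0]); O=np.array([.518,.088,0]); l=np.array([.9977,-.068,0])
# tool y along track y, z down
q=R.from_matrix(np.c_[np.cross(l,[0,0,-1]),l,[0,0,-1]]).as_quat()[[3,0,1,2]]
def tw(): # wrist camera pose
    T=np.eye(4);T[:3,3]=get_tcp_pos();e=get_ee_rot();T[:3,:3]=R.from_quat(np.r_[e[1:],e[0]]).as_matrix()
    return T@camera_info("wrist")["tool_from_camera"]
E
python3 - <<'E'
from h import *
b=np.array([.5175,.060,0])
move_pose(b+[0,0,.19],q)
print(get_time(),get_joint_pos())
movel(b+[0,0,.12],v=.2); print(get_ft_force())
T=tw(); cv2.imwrite("pics/w1.png",read_camera("wrist")[:,:,::-1]); print(proj("wrist",[*b[:2],.098],T),proj("wrist",[*b[:2],.055],T),get_time())
E
```

```text
2.475 [9.38376330e-02 3.15133031e-01 1.88500639e+00 1.27898900e-04
 9.41255800e-01 1.60580235e-01]
[1.64624943 0.50427949 0.65252242]
[318.79108052 229.00461416] [318.87165864 209.64430007] 3.025
```

View pics/w1.png

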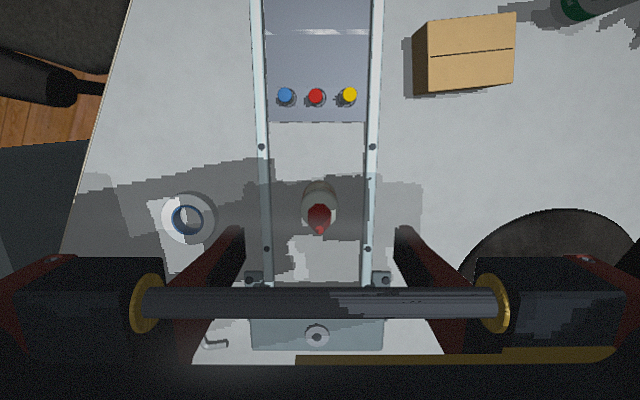

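The wrist view shows the bottle tip at (319,231), against a predicted (319,229), and it sits centred between the fingers. The estimate holds, so I'll grasp, lift and place it on the robot's side, left of the tape.

```bash
python3 - <<'E'
from h import *
T=tw()
for p in((285,95),(316,96),(349,95)): print(onz("wrist",p,.039,T))
b=np.array([.5175,.060,0]); g=np.array([.395,.125,0])
movel(b+[0,0,.024],v=.1); print(get_ft_force())
command_gripper(0); print(get_grip_width()*88,get_finger_force())
movel(b+[0,0,.15],v=.15); print(get_grip_width()*88,get_ft_force())
movel(g+[0,0,.15],v=.2)
movel(g+[0,0,.045],v=.15)
print(movel(g+[0,0,.022],v=.03,until_force=3),get_tcp_pos(),get_ft_force())
command_gripper(.8); wait(.2)
movel(g+[0,0,.16],v=.2)
T=tw(); cv2.imwrite("pics/w2.png",read_camera("wrist")[:,:,::-1]); cv2.imwrite("pics/s2.png",read_camera("scene")[:,:,::-1])
print(get_time(),proj("wrist",[*g[:2],.098],T))
E
```

```text
[0.49773719 0.15039888 0.039     ]
[0.52193168 0.14802209 0.039     ]
[0.54780078 0.1470534  0.039     ]
[ 0.18530692 -0.44916064 -0.62611944]
30.759249343825186 29.999012573389336
30.902751890723884 [-0.47849861 -0.19222702 -1.35694816]
True [0.39485953 0.12498299 0.02377989] [-0.88313828  0.19949983  3.38623676]
10.3167 [319.73755977 210.26323701]
```

View pics/w2.png

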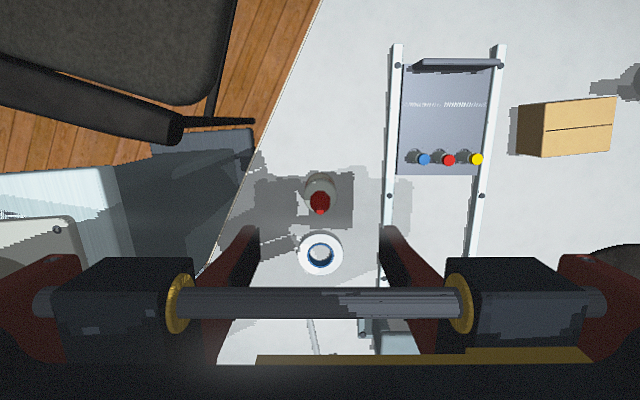

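The bottle stands upright with its tip at (320,211), exactly where predicted. The tray and vials are unmoved. Next I'll go behind the push plate and push.

```bash
python3 - <<'E'
from h import *
P=lambda s,z:O+d*s+[0,0,z]
tx=lambda:float((get_tcp_pos()-O)@d)
command_gripper(.35)
movel(P(-.195,.16),q,v=.25)
movel(P(-.195,.024),v=.15)
print(get_time(),get_ft_force())
print(movel(P(-.13,.024),v=.02,until_force=1.0),tx(),get_ft_force(),get_time())
E
```

```text
13.1333 [0.68825394 0.63769845 0.27065078]
True -0.16151860353421943 [ 0.0319005  -0.06554106  0.78341912] 14.8667
```

```bash
python3 - <<'E'
from h import *
P=lambda s,z:O+d*s+[0,0,z]
tx=lambda:float((get_tcp_pos()-O)@d)
for s in (-.14,.03):
    print(movel(P(s,.024),v=.015 if s<-.1 else .033,until_force=12),tx(),get_ft_force()@d,get_time())
T=tw(); cv2.imwrite("pics/w3.png",read_camera("wrist")[:,:,::-1])
cv2.imwrite("pics/s3.png",cv2.resize(read_camera("scene")[150:290,230:400,::-1],None,fx=4,fy=4))
E
```

```text
False -0.13997318240051745 0.24064521836152317 16.4667
False 0.02998156840378232 -3.068911423927763 21.7667
```

View pics/s3.png

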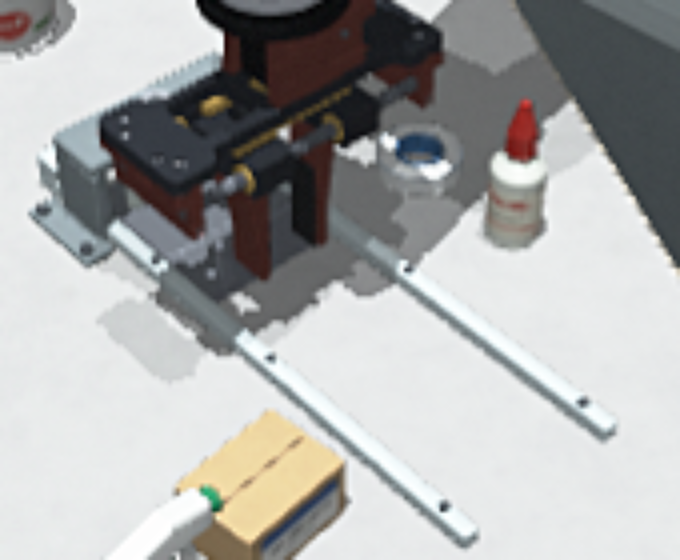

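The tray has moved up to the bridge with the fingers behind its plate, and the bottle and carton are standing undisturbed. I'll push slowly until the stop gives a firm contact.

```bash
python3 - <<'E'
from h import *
P=lambda s,z:O+d*s+[0,0,z]
tx=lambda:float((get_tcp_pos()-O)@d)
print(movel(P(.075,.024),v=.012,until_force=10),tx(),get_ft_force()@d,get_time())
wait(.3); print(tx(),get_ft_force()@d)
E
```

```text
True 0.04983746383995018 -2.3918565311418187 23.7417
0.04976860815053189 -0.07958807112647574
```

```bash
python3 - <<'E'
from h import *
P=lambda s,z:O+d*s+[0,0,z]
tx=lambda:float((get_tcp_pos()-O)@d)
for i in range(2):
    print(movel(P(.062,.024),v=.004,until_force=8),tx(),get_ft_force()@d,get_time())
wait(.2);print(tx(),get_ft_force()@d)
movel(P(tx()-.03,.024),v=.05); movel(P(.0,.20),v=.2); 
movel(P(-.10,.20),v=.2); T=tw()
im=read_camera("wrist"); top=read_camera("top")
cv2.imwrite("pics/t4.png",cv2.resize(top[145:245,225:415,::-1],None,fx=4,fy=4,interpolation=cv2.INTER_CUBIC))
cv2.imwrite("pics/s4.png",cv2.resize(read_camera("scene")[130:290,230:400,::-1],None,fx=3.7,fy=3.7,interpolation=cv2.INTER_CUBIC))
print(get_time())
E
```

```text
True 0.04979317127806498 -1.4037398481019658 24.8667
True 0.04978398622673957 -1.7055953636520074 25.625
0.04973261258542531 -0.4963650176619715
28.4083
```

View pics/s4.png

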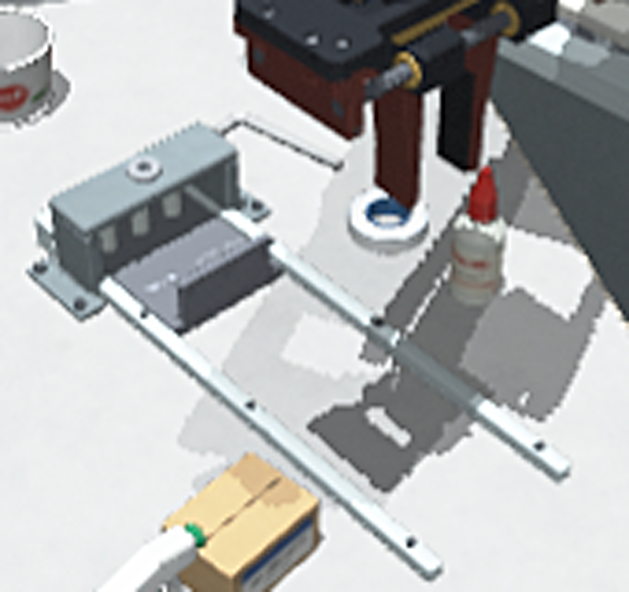

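View pics/t4.png

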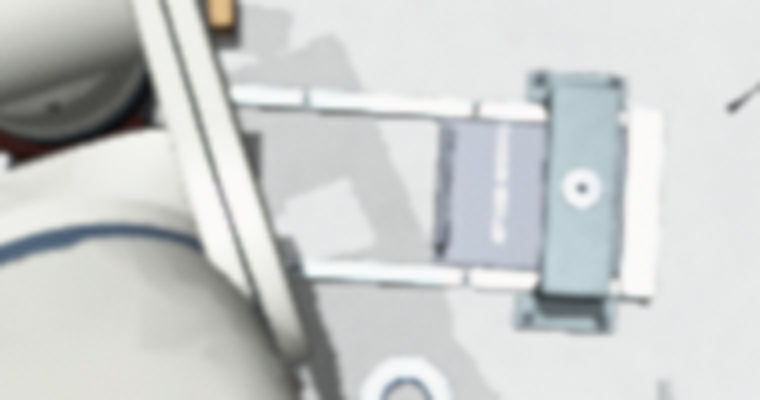

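The three vials stand upright under the bridge, and the tray's front edge meets the white stop. All three pushes stopped hard at the same point, within 1 mm of where home should be. The bottle is upright and the carton and tape haven't moved.

```bash
python3 -c "
from station import *
print(job_done(),get_time())"
```

```text
the job is handed in; nothing more can be done
the job is handed in; nothing more can be done
```

Job handed in: the dropper bottle stands upright on the worktop on the robot's side of the track, the tray is fully home against the end stop with all three vials standing, and the carton and tape were left in place; the last reading was 28.4 s of the 61 s limit.

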